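Bring the bench loupe up to its focus stop

ROBOT

A 6-joint arm with a two-finger parallel gripper is mounted at the origin on a cart in front of the work surface, level with it; the furniture and walls round the work are solid. World frame = base frame: x ahead of the robot, y to its left, z up, the work surface at z = 0. Lengths are in mm, angles in rad, forces in N, time in s.
With the tool pointing down it reaches from about 300 to 775 mm from the base axis. Payload 14.6 kg.
Tool frame: the origin (TCP) lies midway between the tips of the shut fingers; the grasp point (between the pads) lies 19 mm behind it (manip.hold_point_z is the distance from the TCP to the grasp point, in mm); z points along the fingers, y is the direction in which the jaws open and shut (so a half turn about z gives the same grasp; the last joint's range is limited). The gripper opens to 94 mm and grips with 3 to 60 N. Pads are 16 mm wide; open, the fingers measure 119 mm over their backs; the gripper's body (75 mm by 177 mm) begins 78 mm behind the grasp point.
Start: joints at [-1.366, 0.3, 1.521, -0, 1.321, -0.067], TCP at [147.649, -529.801, 205.446] pointing down, gripper open.
Joint ranges: [-3.03, 3.03], [-0.79, 2.21], [0.23, 2.52], [-1.04, 4.18], [0, 3.07], [-2.55, 2.55]. Speed limits (rad/s): [2.22, 2.22, 2.57, 3.14, 3.14, 3.14].

INTERFACE

Orientations are given as [roll, pitch, yaw] about the fixed x, y, z axes, in that order (R = Rz(yaw) Ry(pitch) Rx(roll)).
In Python, from cell import manip gives the robot as it stands.
- The arm moves only by the shell command python3 -m crank 'ROWS' [OPENING] [FORCE]. ROWS is JSON, a list of rows, each an object with "offset": the shift along the world's x, y, z in m, a list of three; "spin": the turn about the world's z in degrees. In form: [{"offset": [dx, dy, dz], "spin": spin}, ...]. A call has exactly 8 rows; each row is the pose to reach, as a shift and turn from the pose measured when the call began; what a row does not reach only later rows make up. A row lasts 1/12 s, in which the tool goes at most 41.7 mm and 7.16 degrees, less where a joint would pass 70% of its speed; a pose out of reach is approached as far as the arm can. A call with a gripper value outside its range is refused whole. OPENING is the opening, from 0 (shut) to 1 (fully open), set as the call begins (- or left out, the last holds). The fingers move at their own pace and stop on an object; FORCE is the grip in N (left out, the last holds). Time passes only in rows, so rows that repeat a pose let the fingers close, or fill a call up. It gives the time, the measured TCP pose, the force and the opening at its end, in the units of the state.
- manip.read_state(): the state, without advancing time (a new reading comes with each control period).
- manip.camera(name): name is "scene" or "top" or "wrist"; returns a dict with "pixels" (384x512x3 uint8, red, green, blue), "fx", "fy", "cx", "cy" (pixels), "extrinsics" (4x4, takes a point from world to camera coordinates); the wrist camera has in their place "hand_eye" (4x4, takes a point from camera to tool coordinates, whose origin is the TCP and whose axes are the flange's). Camera axes: x right, y down, z forward; pixel columns grow to the right and rows downward; lengths in mm; the calibration is good to about 2 mm. A picture is of the moment at which its call begins: read the wrist's pose just before it. There is no depth.
- manip.sign_off(): hands the job in, once; it reports no verdict.
Trained networks look in a picture, given as the dict that the camera call returned (one of the last four; its "shot" number tells which), for a name from the list of things; names that differ only in an ending like _2 or _b are one class to them, and where a whole thing is asked for, a point or a joint stands for the part that bears it (a point fixed in the world has none). Each returns a list of dicts, best first, with "conf" (0 to 1); they miss things now and then, are a little off and sometimes report something else, mostly with a low value. They report only what shows in the picture. A call takes as long as a camera call.
- manip.search_frame(picture, name): "location" ([x, y, z] in mm, in world coordinates, good to about 4 mm: the middle of the surface that is visible of it).
- manip.masks_of(picture, name): "mask" (384x512 bool, what is visible of it).
The state is a dict: "clock": time; "joints": joint angles; "qd": joint speeds; "effort": joint torques, N m; "eef_pos": TCP position; "eef_rot": TCP orientation; "wrist_force": force on the tool from outside, world axes, zero at the start; "moment": the same for the moment, N m; "finger_gap": finger opening in mm.
Only numpy, scipy, OpenCV 4.12 (cv2) and the standard library are available. Lean on these libraries where they do the work, as an engineer would, in place of code of your own. Each camera call takes 0.05 s, during which the arm holds its last target. There are 200 camera calls.

TASK

Bring the loupe into focus on the ring: with the fingertips press down the ribbed thumb plate in the middle of the loupe carriage to free its brake, keep it pressed and push the carriage along the rail until it sits against the set stop, then let the plate spring up so that the brake holds it there, and move away. Never drag the carriage with its brake on, do not shift the stop, do not touch the loupe or grip anything, and leave the ring, tweezers and small box as they lie.

Things in the scene. Friction and masses are not known exactly. Their poses are not given: they have to be found in the camera images.
- rail: Inspection rail fixed to the bench: aluminium foot plate 350 x 70 mm, two black end blocks 43 mm high, a slotted steel rail between them (top 36 mm high). Origin on the bench top under the rail's middle. y runs along the rail to the round ring table (radius 22, top 60 mm high, at y = 172 mm), which is the left end as the robot sees it, within 0.35 rad; x points to the far side.
- thumb_plate_top (a point): Centre of the top of the thumb plate in the carriage's middle: aluminium, 40 mm along the rail, 36 across, 57 mm above the bench when up, five fine ribs, a lip 2 mm high and 3 wide at each end (33 mm flat between). Moves with it. Axes as rail. The black carriage is 84 mm along the rail, 50 across, top 45 mm high.
- brake (a joint): How far the thumb plate is pressed, m: 0 up (brake on), 0.005 fully down. A spring holds it up: it begins to move at about 6 N, 3 mm down takes 7.5 N, fully down 8.5 N. Pressed 0.0005 or more, the brake shoe is off the rail and the carriage runs freely (about 1 N). With the brake on, some 15 N would be needed to drag it.
- carriage (a joint): Position of the carriage along the rail, m; grows towards the stop and the ring. The thumb plate's centre lies at y = joint - 0.086 in the frame of rail.
- carriage_nose (a point): Middle of the flat front end of the carriage, the face that meets the stop: 42 mm from the thumb plate's centre along the rail's y, 41 mm above the bench. Axes as rail.
- stop_face (a point): Middle of the set stop's face that meets the carriage, 41 mm above the bench. The stop is a bright steel block, 18 mm along the rail, 50 across, top 46 mm high, clamped on the rail between carriage and ring by a dark thumbscrew on the robot's side; about 18 N makes it slip. The way to go is from carriage_nose to here along the rail's y. Axes as rail.
- loupe (a point): Centre of the lens of the loupe on the stop end of the carriage: a dark ring 36 mm across and 12 mm thick, its glass facing along the rail, top 88 mm above the bench. The lens stands 52 mm from the thumb plate's centre along the rail; its bracket begins 29 mm from that centre. It hangs over the stop when the carriage is home. Axes as rail.
- ring: Silver finger ring with a small stone, 28 x 22 mm and 8 mm high, lying flat and loose on the round table at the rail's end, 60 mm above the bench. Origin at the centre of its underside.
- tweezers: Steel tweezers, 158 mm long, 9 mm high, lying loose on the bench on the far side of the rail. Origin at the centre of the underside, length along its y.
- box: Small flat orange box with its lid shut, 42 x 54 x 16 mm, lying loose on the bench on the far side of the rail. Origin at the centre of the underside.

How it is judged:
By the outcome, as a careful person would: the job done as asked, in the order asked, and still so for the second after the job is handed in, with the robot touching nothing.
It also fails if it takes over 35 s, if anything falls off the work surface, if the arm or the gripper's body presses on something with over 40 N, if the wrist force passes 120 N, or if a joint passes its speed limit or range.

## Working session

There is one attempt and no reset: what is moved stays moved. The work goes in short steps, Python scripts to look and compute and a shell command to move; the robot and the scene stay as the last step left them, time stands still between calls to the robot, and variables do not carry over. Pictures are saved under pics/ and viewed, about 8 in all and at most 12, crops included, and the job is handed in when it is done.

```bash
mkdir -p pics; ls; python3 - <<'E'
from cell import manip
import cv2,numpy as np
s=manip.read_state();print({k:np.round(v,3).tolist() for k,v in s.items()})
for c in ["scene","top"]:
    p=manip.camera(c);cv2.imwrite(f"pics/{c}0.png",cv2.cvtColor(p["pixels"],cv2.COLOR_RGB2BGR))
    print(c,p["fx"],np.round(p["extrinsics"],3).tolist())
    for n in ["rail","thumb_plate_top","carriage_nose","stop_face","loupe","ring","tweezers","box"]:
        print(n,[(np.round(d["location"]).tolist(),round(d["conf"],2)) for d in manip.search_frame(p,n)[:2]])
E
```

```text
pics
{'clock': 0.0, 'joints': [-1.366, 0.3, 1.522, 0.0, 1.321, -0.067], 'qd': [0.0, 0.0, 0.001, -0.001, 0.002, -0.001], 'effort': [-0.0, -53.181, -35.274, 0.071, 0.024, -0.0], 'eef_pos': [147.603, -529.545, 204.887], 'eef_rot': [-3.14, -0.0, 0.272], 'wrist_force': [-0.494, 0.451, -0.25], 'moment': [-0.054, -0.022, 0.043], 'finger_gap': 94.25}
scene 421.8734570821753 [[0.77, -0.638, 0.006, -490.013], [-0.383, -0.47, -0.795, 292.905], [0.511, 0.61, -0.606, 583.45], [0.0, 0.0, 0.0, 1.0]]
rail [([557.0, -86.0, 39.0], 0.67)]
thumb_plate_top [([554.0, -113.0, 59.0], 0.72)]
carriage_nose [([553.0, -106.0, 46.0], 0.75)]
stop_face [([574.0, -3.0, 49.0], 0.77)]
loupe [([550.0, -108.0, 50.0], 0.59)]
ring [([548.0, -104.0, 49.0], 0.51), ([631.0, 108.0, 64.0], 0.39)]
tweezers [([635.0, -139.0, 5.0], 0.67), ([553.0, -113.0, 60.0], 0.6)]
box [([687.0, -22.0, 17.0], 0.86)]
top 466.06827444309704 [[-0.01, -1.0, -0.006, -15.175], [-0.988, 0.01, -0.153, 608.157], [0.153, 0.005, -0.988, 851.841], [0.0, 0.0, 0.0, 1.0]]
rail [([577.0, -33.0, 36.0], 0.58)]
thumb_plate_top [([556.0, -105.0, 55.0], 0.96), ([554.0, -103.0, 45.0], 0.37)]
carriage_nose [([557.0, -104.0, 47.0], 0.59)]
stop_face [([589.0, -5.0, 47.0], 0.81)]
loupe [([556.0, -101.0, 42.0], 0.93)]
ring [([554.0, -99.0, 45.0], 0.55), ([628.0, 117.0, 70.0], 0.48)]
tweezers [([636.0, -130.0, 12.0], 0.5), ([578.0, -32.0, 38.0], 0.25)]
box [([691.0, -20.0, 16.0], 0.65)]
```

View pics/top0.png

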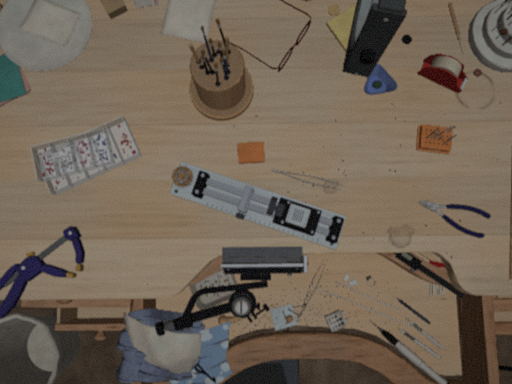

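View pics/scene0.png

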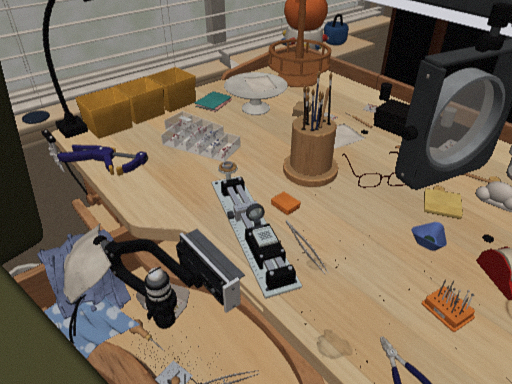

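The top view shows the rail running from (172,190), the ring end, to (343,230), with the plate near (298,215) and the stop near (245,200). A grey lamp or vice head near (262,260) is a possible obstacle. I'll enlarge both views.

```bash
python3 - <<'E'
import cv2,numpy as np
t=cv2.imread("pics/top0.png")[155:285,160:350];s=cv2.imread("pics/scene0.png")[155:315,150:310]
a=cv2.resize(t,None,fx=4,fy=4,interpolation=cv2.INTER_CUBIC);b=cv2.resize(s,(590,590),interpolation=cv2.INTER_CUBIC)
cv2.imwrite("pics/ta.png",a);cv2.imwrite("pics/sb.png",b)
E
```

```text
(no output)
```

View pics/ta.png

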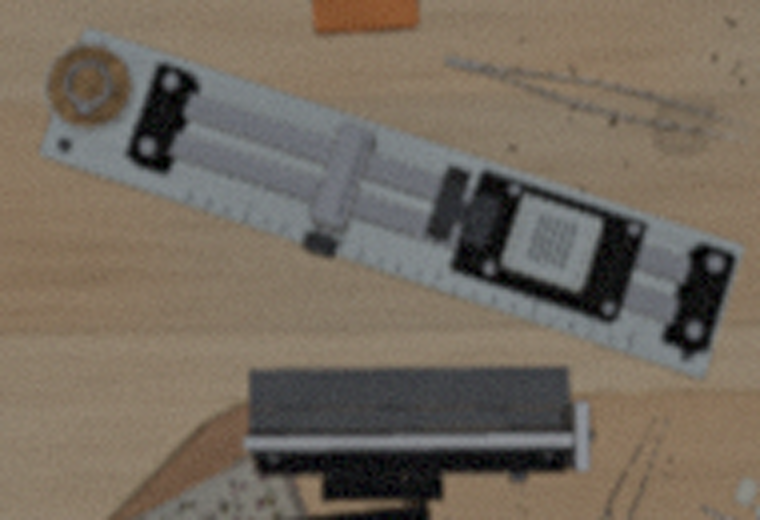

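View pics/sb.png

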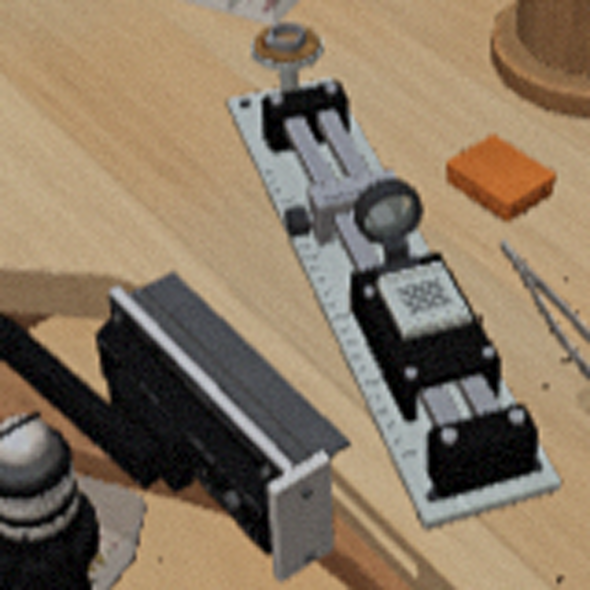

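```bash
cat > h.py <<'E'
import numpy as np
def ray(p,uv):
    E=np.array(p["extrinsics"]);R=E[:3,:3];t=E[:3,3]
    return -R.T@t, R.T@np.array([(uv[0]-p["cx"])/p["fx"],(uv[1]-p["cy"])/p["fy"],1])
def onz(p,uv,z):
    o,d=ray(p,uv);return o+d*(z-o[2])/d[2]
def tri(p,a,q,b):
    o,d=ray(p,a);o2,e=ray(q,b)
    k=np.linalg.lstsq(np.c_[d,-e],o2-o,rcond=None)[0]
    x,y=o+d*k[0],o2+e*k[1];return (x+y)/2,np.linalg.norm(x-y)
E
python3 - <<'E'
from cell import manip
from h import *
P=manip.camera("top");S=manip.camera("scene")
T=lambda u,v:(160+u/4,155+v/4); C=lambda u,v:(150+u*160/590,155+v*160/590)
np.set_printoptions(precision=1,suppress=True)
for n,a,b in [("headFL",(250,368),(175,275)),("headFR",(568,368),(350,442)),("bracket",(582,402),(328,455)),("plate",(552,242),(427,300)),("ring",(88,86),(288,38))]:
    print(n,*tri(P,T(*a),S,C(*b)))
pl=onz(P,T(552,242),57);tb=onz(P,T(88,87),62)
pl2=onz(S,C(427,300),57);tb2=onz(S,C(288,46),60)
print(pl,pl2,tb,tb2)
f=[onz(P,T(*c),z) for c,z in [((90,27),3),((743,245),3),((703,378),3),((41,155),3)]];print(f)
fc=np.mean(f,0);print("centre",fc, "yaw",[np.arctan2(-(a-b)[0],(a-b)[1]) for a,b in [(f[0],f[1]),(f[3],f[2]),(tb,pl),(tb2,pl2)]])
for c in [(377,133),(345,232),(345,123),(312,225),(361,132),(329,228)]: print("stop",onz(P,T(*c),46))
for c in [(490,170),(452,268),(645,222),(610,322)]: print("carr",onz(P,T(*c),45))
E
```

```text
headFL [500.9  38.2  -0.3] 0.07408923582216985
headFR [ 499.7 -120.1    2.6] 0.9777402593439425
bracket [ 482.6 -125.6   10.6] 0.38653181913250867
plate [ 557.5 -108.9   55.1] 1.3809777957017935
ring [633.5 110.5  63.4] 1.5276789059404035
[ 556.8 -108.4   57. ] [ 556.9 -110.7   57. ] [632.6 111.1  62. ] [632.  107.4  60. ]
[array([674.7, 119.7,   3. ]), array([ 559.6, -209. ,    3. ]), array([ 493.7, -186.5,    3. ]), array([608.8, 143.6,   3. ])]
centre [584.2 -33.    3. ] yaw [np.float64(-0.33675826551218446), np.float64(-0.3354011339777439), np.float64(-0.3325728422210975), np.float64(-0.3315562746123072)]
stop [611.5 -26.3  46. ]
stop [563.7 -10.5  46. ]
stop [616.5 -10.9  46. ]
stop [567.2   5.3  46. ]
stop [612.  -18.6  46. ]
stop [565.7  -2.8  46. ]
carr [593.  -80.5  45. ]
carr [546.  -61.4  45. ]
carr [ 567.1 -154.3   45. ]
carr [ 519.5 -136.1   45. ]
```

```bash
python3 -m crank '[{"offset":[0.015,0.015,0],"spin":2},{"offset":[0.042,0.043,0],"spin":6},{"offset":[0.07,0.072,0],"spin":10},{"offset":[0.098,0.1,0],"spin":14},{"offset":[0.126,0.129,0],"spin":18},{"offset":[0.154,0.158,0],"spin":22},{"offset":[0.182,0.187,0],"spin":26},{"offset":[0.21,0.216,0],"spin":30}]' 0 10
```

```text
clock: 1.67
eef_pos: [358.7, -312.2, 205.7]
eef_rot: [3.141, 0.0, 0.799]
wrist_force: [1.3, -1.4, -0.1]
finger_gap: 44.1
```

```bash
python3 -m crank '[{"offset":[0.028,0.029,0],"spin":4},{"offset":[0.056,0.058,0],"spin":8},{"offset":[0.084,0.087,0],"spin":12},{"offset":[0.112,0.116,-0.01],"spin":16},{"offset":[0.14,0.145,-0.02],"spin":20},{"offset":[0.165,0.17,-0.03],"spin":23},{"offset":[0.185,0.19,-0.04],"spin":25},{"offset":[0.198,0.203,-0.05],"spin":25}]' && python3 - <<'E'
from cell import manip
import cv2,numpy as np
s=manip.read_state();p=manip.camera("wrist")
cv2.imwrite("pics/w1.png",cv2.resize(cv2.cvtColor(p["pixels"],cv2.COLOR_RGB2BGR),(800,600)))
print(np.round(p["hand_eye"],3).tolist(),p["fx"],p["cx"],p["cy"],s["eef_pos"],s["eef_rot"],s["wrist_force"],s["finger_gap"])
E
```

```text
clock: 2.33
eef_pos: [558.2, -106.8, 155.0]
eef_rot: [3.141, -0.0, 1.239]
wrist_force: [-0.2, -0.7, 0.2]
finger_gap: 1.0
[[-0.0, -0.972, -0.236, 67.828], [1.0, -0.0, 0.001, 0.765], [-0.001, -0.236, 0.972, -179.835], [0.0, 0.0, 0.0, 1.0]] 319.4024966994767 251.54701620687325 187.96768605831062 [ 558.16140897 -106.83554313  155.04380341] [ 3.14093400e+00 -1.79995944e-04  1.23928754e+00] [-0.241089   -0.70135963  0.20115598] 0.9944831691054314
```

View pics/w1.png

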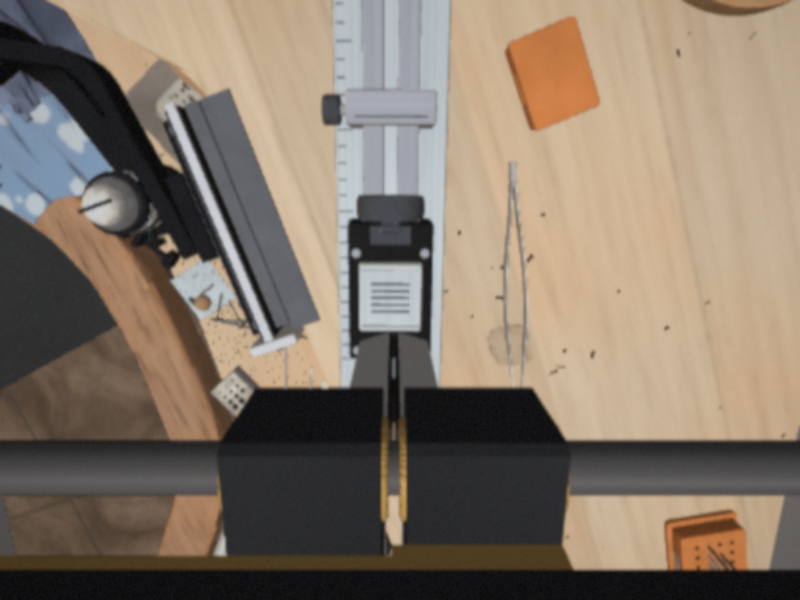

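The wrist view shows the plate centred at about (391,297) and the stop's near edge at about y=124. The carriage is black at x 350-432, with its front edge hidden by the loupe. The rail is aligned with the image vertical.

```bash
python3 - <<'E'
from h import *
from cell import manip
from scipy.spatial.transform import Rotation as Ro
import cv2
s=manip.read_state();p=manip.camera("wrist")
M=np.eye(4);M[:3,:3]=Ro.from_euler("xyz",s["eef_rot"]).as_matrix();M[:3,3]=s["eef_pos"]
p["extrinsics"]=np.linalg.inv(M@np.array(p["hand_eye"]))
np.set_printoptions(precision=1,suppress=True)
V=lambda u,v:((u+.5)/1.5625-.5,(v+.5)/1.5625-.5)
a=-0.335;e=np.array([-np.sin(a),np.cos(a),0]);x=np.array([np.cos(a),np.sin(a),0])
t=np.array(s["eef_pos"])
def sh(n,uv,z):
    w=onz(p,V(*uv),z);print(n,w,"rel TCP along,across",(w-t)@e,(w-t)@x)
for uv in [(358,262),(424,262),(422,331),(360,331),(391,297)]: sh("plate",uv,57)
for uv in [(348,123),(435,125),(348,90),(435,93)]: sh("stop",uv,46)
sh("railL",(345,180),5);sh("railL",(333,5),5);sh("boltfront",(356,254),46)
for n in ["thumb_plate_top","stop_face"]:
  for d in manip.search_frame(p,n)[:1]: print(n,d["conf"],np.array(d["location"]),(d["location"]-t)@e)
E
python3 -c "
import cv2;i=cv2.imread('pics/w1.png')[80:380,310:470];cv2.imwrite('pics/w1c.png',cv2.resize(i,None,fx=2,fy=2,interpolation=2))"
```

```text
plate [546.9 -81.   57. ] rel TCP along,across 19.295772825497917 -18.92772021486909
plate [581.8 -93.1  57. ] rel TCP along,across 19.388176851764705 18.02065231028039
plate [ 568.1 -131.1   57. ] rel TCP along,across -21.085178356388475 17.544877245729758
plate [ 534.2 -119.4   57. ] rel TCP along,across -21.178821547071863 -18.348633930001625
plate [ 557.8 -106.1   57. ] rel TCP along,across -0.8487902221110244 -0.42687982887881326
stop [566.7  -8.5  46. ] rel TCP along,across 94.23515721268753 -24.0798514542833
stop [611.3 -25.   46. ] rel TCP along,across 93.3065198887695 23.433613746854984
stop [572.5   7.3  46. ] rel TCP along,across 111.10148715335379 -23.759028836551128
stop [616.3  -9.4  46. ] rel TCP along,across 109.69463936704756 23.072371588754645
railL [550.7 -35.7   5. ] rel TCP along,across 63.33882338826706 -30.23749702471451
railL [579.2  61.4   5. ] rel TCP along,across 164.43947532867807 -35.28270247806621
boltfront [546.1 -77.8  46. ] rel TCP along,across 22.060835817505705 -20.812894185149027
thumb_plate_top 0.6 [ 554.8 -105.2   56.8] -0.9670082746509249
stop_face 0.81 [582.2  -6.6  46.3] 101.16012350967266
```

View pics/w1c.png

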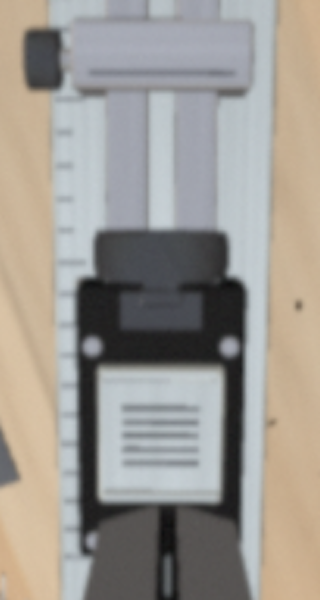

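```bash
python3 -m crank '[{"offset":[-0.001,0,-0.01],"spin":-0.2},{"offset":[-0.001,0,-0.03],"spin":-0.2},{"offset":[-0.001,0,-0.055],"spin":-0.2},{"offset":[-0.001,0,-0.075],"spin":-0.2},{"offset":[-0.001,0,-0.087],"spin":-0.2},{"offset":[-0.001,0,-0.092],"spin":-0.2},{"offset":[-0.001,0,-0.094],"spin":-0.2},{"offset":[-0.001,0,-0.094],"spin":-0.2}]'
```

```text
clock: 3.2
eef_pos: [555.6, -109.7, 62.2]
eef_rot: [3.141, 0.0, 1.232]
wrist_force: [0.3, -0.2, 0.0]
finger_gap: 0.2
```

```bash
python3 -m crank '[{"offset":[0.0005,0.001,0],"spin":0},{"offset":[0.001,0.002,0],"spin":0},{"offset":[0.001,0.002,-0.001],"spin":0},{"offset":[0.001,0.002,-0.002],"spin":0},{"offset":[0.001,0.002,-0.003],"spin":0},{"offset":[0.001,0.002,-0.004],"spin":0},{"offset":[0.001,0.002,-0.005],"spin":0},{"offset":[0.001,0.002,-0.005],"spin":0}]'; python3 - <<'E'
from cell import manip
import cv2
for c in ["wrist","scene"]:
    p=manip.camera(c);i=p["pixels"][100:300,150:350] if c=="wrist" else p["pixels"][190:310,190:310]
    i=cv2.resize(i,(400,400),interpolation=2)
    a=cv2.hconcat([a,i]) if c=="scene" else i
cv2.imwrite("pics/near.png",cv2.cvtColor(a,cv2.COLOR_RGB2BGR))
E
```

```text
clock: 3.87
eef_pos: [556.7, -107.7, 57.3]
eef_rot: [3.141, 0.0, 1.232]
wrist_force: [-2.1, 0.5, 4.6]
finger_gap: 0.5
```

View pics/near.png

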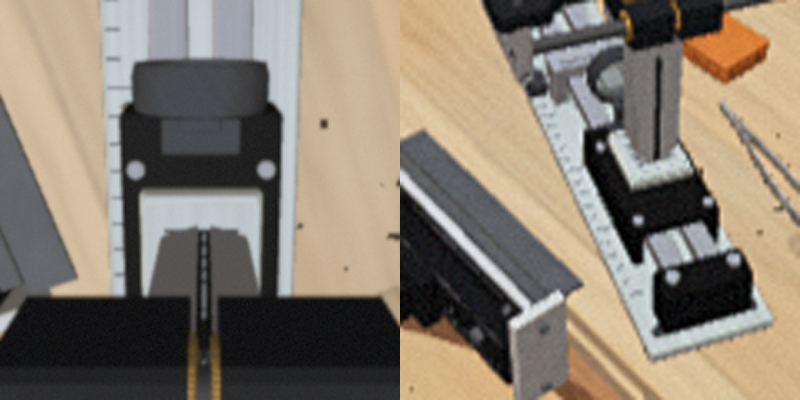

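The tips sit centred on the plate inside the lips, and contact starts at z≈57.3. Now I'll press.

```bash
python3 -m crank '[{"offset":[0,0,-0.0008],"spin":0},{"offset":[0,0,-0.0016],"spin":0},{"offset":[0,0,-0.0024],"spin":0},{"offset":[0,0,-0.003],"spin":0},{"offset":[0,0,-0.0035],"spin":0},{"offset":[0,0,-0.0035],"spin":0},{"offset":[0,0,-0.0035],"spin":0},{"offset":[0,0,-0.0035],"spin":0}]'
```

```text
clock: 4.63
eef_pos: [556.7, -107.7, 54.2]
eef_rot: [3.14, 0.0, 1.231]
wrist_force: [-2.4, 0.8, 6.5]
finger_gap: 0.7
```

```bash
python3 -m crank '[{"offset":[0.0003,0.0009,-0.0005],"spin":0},{"offset":[0.001,0.0028,-0.0005],"spin":0},{"offset":[0.002,0.0057,-0.0005],"spin":0},{"offset":[0.0033,0.0094,-0.0005],"spin":0},{"offset":[0.0046,0.0132,-0.0005],"spin":0},{"offset":[0.0056,0.016,-0.0005],"spin":0},{"offset":[0.0063,0.018,-0.0005],"spin":0},{"offset":[0.0066,0.0189,-0.0005],"spin":0}]'; python3 - <<'E'
from cell import manip
import cv2
p=manip.camera("wrist");i=p["pixels"][40:300,150:350]
cv2.imwrite("pics/mid.png",cv2.cvtColor(cv2.resize(i,None,fx=2.3,fy=2.3,interpolation=2),cv2.COLOR_RGB2BGR))
s=manip.read_state();print(s["clock"],s["eef_pos"],s["wrist_force"])
E
```

```text
clock: 5.3
eef_pos: [563.4, -88.6, 54.1]
eef_rot: [3.14, 0.0, 1.232]
wrist_force: [-2.9, 0.3, 7.0]
finger_gap: 0.4
5.35 [563.43953555 -88.53484044  54.14856219] [-2.59832878  2.28946438  7.14596143]
```

View pics/mid.png

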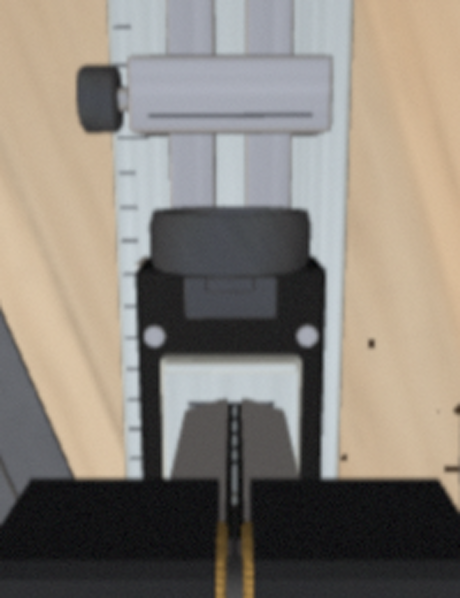

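The carriage is riding with the tips, and the nose-to-stop gap is about 32 mm.

```bash
python3 -m crank '[{"offset":[0.0004,0.0012,-0.0003],"spin":0},{"offset":[0.0013,0.0038,-0.0003],"spin":0},{"offset":[0.0027,0.0078,-0.0003],"spin":0},{"offset":[0.0043,0.0124,-0.0003],"spin":0},{"offset":[0.0059,0.017,-0.0003],"spin":0},{"offset":[0.0072,0.0207,-0.0003],"spin":0},{"offset":[0.008,0.0229,-0.0003],"spin":0},{"offset":[0.0082,0.0236,-0.0003],"spin":0}]'; python3 - <<'E'
from cell import manip
import cv2
p=manip.camera("wrist");i=p["pixels"][40:300,150:350]
cv2.imwrite("pics/mid2.png",cv2.cvtColor(cv2.resize(i,None,fx=2.3,fy=2.3,interpolation=2),cv2.COLOR_RGB2BGR))
s=manip.read_state();print(s["clock"],s["eef_pos"],s["wrist_force"])
E
```

```text
clock: 6.02
eef_pos: [571.8, -64.6, 54.2]
eef_rot: [3.14, 0.0, 1.232]
wrist_force: [-3.5, 0.9, 6.6]
finger_gap: 0.6
6.0667 [571.7894079  -64.64129665  54.2425396 ] [-2.51381056  1.40904635  7.75330278]
```

View pics/mid2.png

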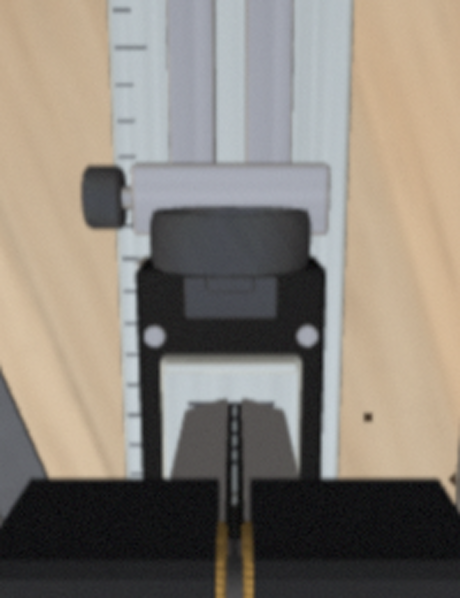

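```bash
python3 -m crank '[{"offset":[0.0002,0.0006,-0.0003],"spin":0},{"offset":[0.0004,0.0012,-0.0003],"spin":0},{"offset":[0.0006,0.0018,-0.0003],"spin":0},{"offset":[0.0008,0.0024,-0.0003],"spin":0},{"offset":[0.001,0.003,-0.0003],"spin":0},{"offset":[0.0012,0.0036,-0.0003],"spin":0},{"offset":[0.0014,0.0041,-0.0003],"spin":0},{"offset":[0.0016,0.0045,-0.0003],"spin":0}]'; python3 - <<'E'
from cell import manip
import cv2
p=manip.camera("wrist");cv2.imwrite("pics/q1.png",cv2.cvtColor(p["pixels"],cv2.COLOR_RGB2BGR))
s=manip.read_state();print(s["eef_pos"],s["wrist_force"])
E
```

```text
clock: 6.73
eef_pos: [573.4, -60.1, 54.3]
eef_rot: [3.14, 0.0, 1.232]
wrist_force: [-3.5, 0.3, 6.5]
finger_gap: 0.1
[573.37573773 -60.07272541  54.30207372] [-2.55462038  1.27961057  7.28162874]
```

```bash
python3 -m crank '[{"offset":[0.0001,0.0002,-0.0003],"spin":0},{"offset":[0.0001,0.0004,-0.0003],"spin":0},{"offset":[0.0002,0.0006,-0.0003],"spin":0},{"offset":[0.0003,0.0008,-0.0003],"spin":0},{"offset":[0.0003,0.001,-0.0003],"spin":0},{"offset":[0.0003,0.001,-0.0003],"spin":0},{"offset":[0.0003,0.001,-0.0003],"spin":0},{"offset":[0.0003,0.001,-0.0003],"spin":0}]'; python3 - <<'E'
from cell import manip
import numpy as np,cv2
f=[]
for _ in range(3):
    p=manip.camera("wrist");s=manip.read_state();f.append(s["wrist_force"])
cv2.imwrite("pics/q2.png",cv2.cvtColor(p["pixels"],cv2.COLOR_RGB2BGR))
print(s["clock"],s["eef_pos"],np.mean(f,0))
E
```

```text
clock: 7.45
eef_pos: [573.7, -59.1, 54.4]
eef_rot: [3.14, 0.0, 1.232]
wrist_force: [-2.2, -0.5, 7.8]
finger_gap: 0.7
7.6 [573.71828057 -59.08404258  54.40549599] [-2.75789679  0.58507472  7.2421674 ]
```

```bash
python3 -m crank '[{"offset":[0.0001,0.0002,-0.0006],"spin":0},{"offset":[0.0001,0.0004,-0.0006],"spin":0},{"offset":[0.0002,0.0006,-0.0006],"spin":0},{"offset":[0.0003,0.0008,-0.0006],"spin":0},{"offset":[0.0003,0.001,-0.0006],"spin":0},{"offset":[0.0003,0.001,-0.0006],"spin":0},{"offset":[0.0003,0.001,-0.0006],"spin":0},{"offset":[0.0003,0.001,-0.0006],"spin":0}]'; python3 - <<'E'
from cell import manip
import numpy as np,cv2
f=[]
for _ in range(3):
    p=manip.camera("wrist");s=manip.read_state();f.append(s["wrist_force"])
cv2.imwrite("pics/q3.png",cv2.cvtColor(p["pixels"],cv2.COLOR_RGB2BGR))
print(s["clock"],s["eef_pos"],np.mean(f,0))
I=[cv2.resize(cv2.imread(f"pics/q{k}.png")[90:300,150:350],(250,262),interpolation=2) for k in (1,2,3)]
cv2.imwrite("pics/q.png",cv2.resize(cv2.hconcat([I[0],I[2]]),(800,419)))
# vertical image profile of stop side strip
for k in (1,2,3):
    g=cv2.imread(f"pics/q{k}.png",0); print(g[100:165:1,286:291].mean(1).astype(int).tolist())
E
```

```text
clock: 8.27
eef_pos: [574.1, -58.1, 54.2]
eef_rot: [3.14, 0.0, 1.232]
wrist_force: [-3.3, -1.2, 7.0]
finger_gap: 0.4
8.4167 [574.04149308 -58.10645691  54.21879796] [-2.355866    0.32015605  6.87181681]
[187, 187, 187, 187, 187, 187, 188, 187, 187, 188, 188, 188, 188, 188, 189, 188, 188, 182, 159, 135, 137, 152, 162, 166, 168, 168, 168, 167, 167, 167, 169, 169, 171, 172, 171, 169, 167, 165, 163, 163, 163, 164, 162, 161, 162, 162, 162, 162, 160, 160, 172, 174, 157, 130, 98, 69, 45, 32, 30, 30, 29, 29, 29, 31, 31]
[188, 187, 187, 188, 188, 188, 187, 188, 187, 187, 187, 187, 188, 187, 187, 187, 188, 188, 187, 177, 152, 130, 138, 153, 163, 166, 168, 168, 168, 167, 167, 167, 168, 170, 172, 172, 170, 167, 165, 164, 163, 163, 163, 163, 161, 161, 161, 163, 162, 161, 158, 150, 142, 123, 96, 66, 44, 33, 31, 30, 30, 30, 30, 30, 32]
[187, 186, 187, 187, 187, 187, 186, 187, 187, 187, 187, 188, 188, 187, 188, 188, 187, 188, 188, 188, 186, 172, 143, 130, 141, 155, 163, 166, 167, 168, 168, 167, 167, 167, 168, 169, 169, 169, 168, 165, 165, 164, 164, 162, 163, 162, 162, 162, 161, 162, 162, 160, 154, 135, 106, 71, 43, 30, 28, 30, 30, 30, 28, 30, 30]
```

View pics/q.png

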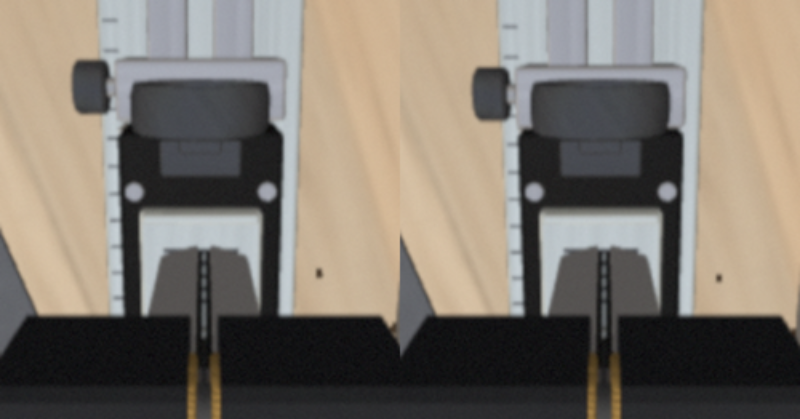

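```bash
python3 -m crank '[{"offset":[0.0001,0.0002,-0.0005],"spin":0},{"offset":[0.0001,0.0003,-0.0005],"spin":0},{"offset":[0.0002,0.0005,-0.0005],"spin":0},{"offset":[0.0002,0.0007,-0.0005],"spin":0},{"offset":[0.0003,0.0008,-0.0005],"spin":0},{"offset":[0.0003,0.001,-0.0005],"spin":0},{"offset":[0.0003,0.001,-0.0005],"spin":0},{"offset":[0.0003,0.001,-0.0005],"spin":0}]'; cat > chk.py <<'E'
from cell import manip
import numpy as np,cv2
f=[]
for _ in range(3):
    p=manip.camera("wrist");s=manip.read_state();f.append(s["wrist_force"])
f=np.mean(f,0);print(s["clock"],s["eef_pos"],f,"along",f@[.329,.944,0])
g=cv2.cvtColor(p["pixels"],cv2.COLOR_RGB2GRAY);print(g[112:165,286:291].mean(1).astype(int).tolist())
E
python3 chk.py
```

```text
clock: 9.08
eef_pos: [574.4, -57.1, 54.1]
eef_rot: [3.139, 0.0, 1.232]
wrist_force: [-3.1, 0.6, 8.1]
finger_gap: 0.3
9.2333 [574.41184391 -57.11531562  54.16197094] [-2.75244336  0.45199255  6.90559715] along -0.4788728939401
[188, 188, 187, 188, 188, 187, 187, 187, 189, 188, 183, 163, 133, 126, 144, 157, 164, 167, 169, 168, 167, 167, 168, 167, 168, 168, 169, 170, 167, 165, 164, 164, 163, 164, 164, 163, 163, 161, 162, 162, 163, 160, 150, 117, 67, 34, 29, 28, 30, 30, 30, 29, 32]
```

```bash
python3 -m crank '[{"offset":[0.0001,0.0002,-0.0005],"spin":0},{"offset":[0.0001,0.0003,-0.0005],"spin":0},{"offset":[0.0002,0.0005,-0.0005],"spin":0},{"offset":[0.0002,0.0007,-0.0005],"spin":0},{"offset":[0.0003,0.0008,-0.0005],"spin":0},{"offset":[0.0003,0.001,-0.0005],"spin":0},{"offset":[0.0003,0.001,-0.0005],"spin":0},{"offset":[0.0003,0.001,-0.0005],"spin":0}]'; python3 chk.py
```

```text
clock: 9.9
eef_pos: [574.5, -56.8, 54.0]
eef_rot: [3.139, 0.001, 1.232]
wrist_force: [-4.8, -4.3, 7.4]
finger_gap: 0.4
10.05 [574.51759684 -56.82288623  53.9963992 ] [-4.47938962 -3.79780294  7.11730923] along -5.058845164680429
[188, 188, 187, 188, 188, 187, 188, 188, 188, 187, 187, 175, 150, 127, 130, 148, 160, 166, 166, 168, 168, 168, 167, 167, 168, 168, 169, 169, 170, 167, 165, 163, 163, 163, 163, 163, 162, 162, 161, 162, 163, 162, 159, 148, 112, 63, 31, 27, 29, 30, 30, 30, 30]
```

Contact is clear: about 5 N along the rail, with the carriage halted. Now I'll release straight up.

```bash
python3 -m crank '[{"offset":[0.0001,0.0004,0.0002],"spin":0},{"offset":[0.0001,0.0004,0.001],"spin":0},{"offset":[0.0001,0.0004,0.002],"spin":0},{"offset":[0.0001,0.0004,0.003],"spin":0},{"offset":[0.0001,0.0004,0.004],"spin":0},{"offset":[0.0001,0.0004,0.006],"spin":0},{"offset":[0.0001,0.0004,0.009],"spin":0},{"offset":[0.0001,0.0004,0.013],"spin":0}]'; python3 -m crank '[{"offset":[0,0,0.01],"spin":0},{"offset":[0,0,0.03],"spin":0},{"offset":[0,0,0.05],"spin":0},{"offset":[0,0,0.075],"spin":0},{"offset":[0,0,0.095],"spin":0},{"offset":[0,0,0.105],"spin":0},{"offset":[0,-0.01,0.11],"spin":0},{"offset":[0,-0.01,0.11],"spin":0}]'; python3 -m crank '[{"offset":[-0.007,-0.02,0],"spin":0},{"offset":[-0.015,-0.045,0],"spin":0},{"offset":[-0.02,-0.06,0],"spin":0},{"offset":[-0.023,-0.07,0],"spin":0},{"offset":[-0.023,-0.07,0],"spin":0},{"offset":[-0.023,-0.07,0],"spin":0},{"offset":[-0.023,-0.07,0],"spin":0},{"offset":[-0.023,-0.07,0],"spin":0}]'; python3 - <<'E'
from cell import manip
from h import *
from scipy.spatial.transform import Rotation as Ro
import cv2
np.set_printoptions(precision=1,suppress=True)
s=manip.read_state();p=manip.camera("wrist");print(s["clock"],s["eef_pos"],s["wrist_force"])
i=cv2.resize(p["pixels"][40:260,150:390],(480,440),interpolation=2)
c=manip.camera("scene");j=cv2.resize(c["pixels"][160:300,200:300],(314,440),interpolation=2)
cv2.imwrite("pics/end.png",cv2.cvtColor(cv2.hconcat([i,j]),cv2.COLOR_RGB2BGR))
M=np.eye(4);M[:3,:3]=Ro.from_euler("xyz",s["eef_rot"]).as_matrix();M[:3,3]=s["eef_pos"]
p["extrinsics"]=np.linalg.inv(M@np.array(p["hand_eye"]))
for n in ["thumb_plate_top","stop_face","box","tweezers"]:
  for d in manip.search_frame(p,n)[:1]: print(n,d["conf"],np.array(d["location"]))
import pickle;pickle.dump((p,),open("p.pkl","wb"))
E
```

```text
clock: 10.72
eef_pos: [574.5, -56.3, 66.9]
eef_rot: [3.14, 0.001, 1.232]
wrist_force: [0.2, -0.4, 0.1]
finger_gap: 0.5
clock: 11.38
eef_pos: [574.7, -67.6, 177.7]
eef_rot: [3.139, 0.001, 1.232]
wrist_force: [-0.2, -1.0, -0.2]
finger_gap: 0.5
clock: 12.05
eef_pos: [551.9, -136.8, 177.5]
eef_rot: [3.139, 0.001, 1.233]
wrist_force: [-0.2, 0.3, 0.1]
finger_gap: 0.4
12.05 [ 551.9 -136.8  177.5] [-0.2  0.3  0.1]
thumb_plate_top 0.86 [568.2 -53.6  56.2]
stop_face 0.83 [574.7  -2.4  46.3]
box 0.76 [684.9 -25.3  16.3]
tweezers 0.81 [ 634.5 -125.9    6.6]
```

View pics/end.png

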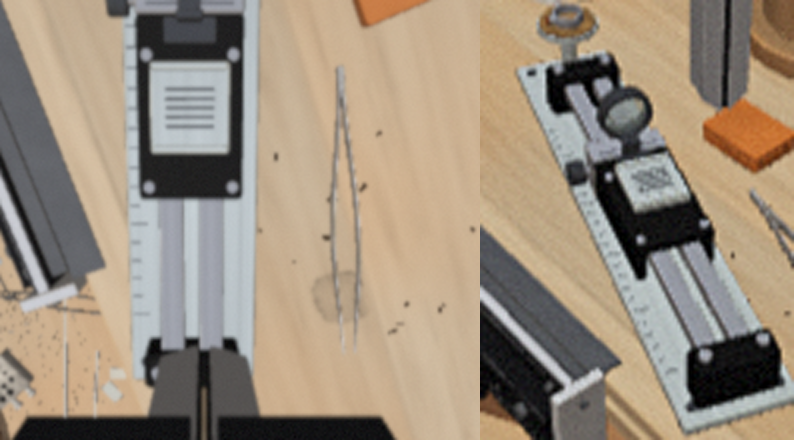

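```bash
python3 - <<'E'
import pickle;from h import *
p,=pickle.load(open("p.pkl","rb"));np.set_printoptions(precision=1,suppress=True)
g=p["pixels"].mean(2)
e=np.array([.329,.944,0]);pr=g[0:150,266:269].mean(1).astype(int);print(pr.tolist())
d=np.diff(pr);print([(i+.5,int(d[i]),round(float(onz(p,(267,i+.5),46)@e),1),onz(p,(267,i+.5),46)) for i in range(149) if abs(d[i])>14])
E
```

```text
[178, 178, 178, 178, 178, 178, 179, 178, 178, 179, 178, 179, 179, 179, 180, 180, 179, 179, 179, 179, 176, 175, 173, 171, 161, 152, 152, 157, 160, 160, 158, 159, 163, 165, 167, 166, 165, 164, 163, 161, 154, 149, 154, 160, 156, 141, 106, 58, 30, 32, 31, 30, 31, 33, 29, 32, 31, 31, 31, 31, 31, 31, 35, 64, 113, 147, 160, 160, 155, 138, 99, 54, 33, 34, 32, 33, 34, 33, 34, 35, 33, 33, 34, 34, 36, 33, 33, 33, 33, 34, 33, 31, 34, 33, 33, 32, 33, 34, 32, 31, 32, 34, 33, 33, 32, 33, 32, 33, 33, 35, 32, 33, 32, 32, 33, 30, 31, 30, 30, 31, 31, 31, 32, 32, 30, 30, 32, 30, 31, 40, 72, 118, 145, 153, 148, 125, 87, 49, 63, 124, 173, 193, 197, 198, 198, 198, 197, 197, 197, 198]
[(44.5, -15, 178.0, array([608.2, -23.4,  46. ])), (45.5, -35, 177.1, array([607.9, -24.2,  46. ])), (46.5, -48, 176.3, array([607.6, -25. ,  46. ])), (47.5, -28, 175.4, array([607.3, -25.8,  46. ])), (62.5, 29, 162.7, array([603.2, -37.9,  46. ])), (63.5, 49, 161.8, array([603. , -38.7,  46. ])), (64.5, 34, 161.0, array([602.7, -39.5,  46. ])), (68.5, -17, 157.5, array([601.6, -42.8,  46. ])), (69.5, -39, 156.6, array([601.3, -43.6,  46. ])), (70.5, -45, 155.8, array([601. , -44.5,  46. ])), (71.5, -21, 154.9, array([600.7, -45.3,  46. ])), (129.5, 32, 102.3, array([583.8, -95.2,  46. ])), (130.5, 46, 101.3, array([583.5, -96. ,  46. ])), (131.5, 27, 100.4, array([583.2, -96.9,  46. ])), (134.5, -23, 97.5, array([582.3, -99.6,  46. ])), (135.5, -38, 96.6, array([ 582. , -100.6,   46. ])), (136.5, -38, 95.6, array([ 581.7, -101.5,   46. ])), (138.5, 61, 93.7, array([ 581.1, -103.3,   46. ])), (139.5, 49, 92.7, array([ 580.8, -104.2,   46. ])), (140.5, 20, 91.8, array([ 580.5, -105.1,   46. ]))]
```

```bash
python3 -c "
from cell import manip
print(manip.sign_off())"
```

```text
the job is handed in; nothing more can be done
None
```

The carriage is pushed up against the set stop with its brake on, and the job is handed in at about 12 s on the robot's clock. There was no verdict.

**What I did:** With the fingers shut, I pressed the thumb plate down about 3 mm (roughly 7 N) and kept it pressed. I pushed the carriage about 54 mm along the rail. Contact with the stop showed as the carriage halting and about 5 N along the rail, well under the 18 N that makes the stop slip. I then lifted straight up to release the plate and backed the arm clear.

**Last checks:**
- **Contact:** the last wrist image shows no gap between carriage and stop. From the carriage's rear edge to the stop's far edge measures about 102–103 mm; 84 + 18 = 102 mm is expected.
- **Brake and robot:** the plate's height was reported as 56 mm, which is up within the network's 4 mm accuracy. The wrist force is about zero, so the robot is touching nothing.
- **Other things:** the box and tweezers were found where they were at the start, within a few mm (the tweezers' readings varied more than that even then). The ring still shows on its table in the last picture; I did not measure it again.
- **Disagreement:** the network's stop position shifted by about 10–15 mm between views. It reports the middle of what is visible, and the loupe hides part of the stop in the last view. I therefore relied on edge measurements and the contact force, and I have no precise separate check that the stop did not move.

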